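Hang an inlaid panel on the finishing-line rail and lock it

ROBOT

A 6-joint arm with a two-finger parallel gripper is mounted at the origin on the work surface. World frame = base frame: x ahead of the robot, y to its left, z up, the work surface at z = 0. Lengths are in m, angles in rad, forces in N, time in s.
With the tool pointing down it reaches from about 0.35 to 0.85 m from the base axis. Payload 8.1 kg.
Tool frame: the origin (TCP) lies between the finger pads; the fingertips stand bot.tip_reach ahead of it and the grasp point (between the pads) is the TCP (bot.tip_reach is the distance from the TCP to the fingertips, in m); z points along the fingers, y is the line along which they close (so a half turn about z gives the same grasp; the last joint's range is limited). The gripper opens to 85 mm and grips with 20 to 120 N. Pads are 22 mm wide; open, the fingers measure 114 mm over their backs; the gripper's body (76 mm by 85 mm) begins 54 mm behind the grasp point. The pads swing forward as they close: fully open they stand 13 mm farther back than shut.
Start: joints at [1.131, 0.13, 1.488, -0, 1.523, -0.085], TCP at [0.208, 0.563, 0.25] pointing down, gripper open.
Joint ranges: [-2.96, 2.96], [-0.89, 2.26], [0.02, 2.5], [-1.34, 4.48], [0, 2.73], [-2.66, 2.66]. Speed limits (rad/s): [2.39, 2.39, 2.79, 3.14, 3.14, 3.14].

INTERFACE

Orientations are given as a unit quaternion [w, x, y, z].
In Python, from plant import bot gives the robot as it stands.
- The arm moves only by the shell command python3 -m inch 'ROWS' [OPENING] [FORCE]. ROWS is JSON, a list that holds one entry, the list of rows, each a list of 6 numbers: the shift along the tool's x, y, z as a fraction of full scale, then the turn, a rotation vector about the tool's x, y, z as a fraction of full scale. In form: [[[x, y, z, rx, ry, rz], ...]]. A call has 1 to 20 rows; each row shifts and turns the commanded pose from where the row before left it, along the tool's axes as they then stand; what a row does not reach is not made up. Full scale, the value 1, is 120 mm for a shift and 2 pi rad for a turn. A row lasts 1/8 s, in which the tool goes at most 62.5 mm and 10.7 degrees, less where a joint would pass 70% of its speed; a pose out of reach is approached as far as the arm can. A call with a number of a shift or a turn outside -1 to 1 is refused whole. A call with a gripper value outside its range is refused whole. OPENING is the opening, from -1 (shut) to 1 (fully open), so that 0 is half open, set as the call begins (- or left out, the last holds). The fingers move at their own pace and stop on an object; FORCE is the grip in N (left out, the last holds). Time passes only in rows, so rows that do not move let the fingers close. It gives the time, the measured TCP pose, the force, the opening and the grip force at its end, in the units of the state.
- bot.state(): the state, without advancing time (a new reading comes with each control period).
- bot.get_image(name): name is "side" or "top"; returns the picture (400x640x3 uint8, red, green, blue); there is no depth.
- bot.camera_params(name): a dict with "fx", "fy", "cx", "cy" (pixels), "cam_to_world" (4x4, takes a point from camera to world coordinates). Camera axes: x right, y up, looking along -z (the intrinsics and any distortion apply to the point x, -y, -z); pixel columns grow to the right and rows downward; lengths in m; the calibration is good to about 2 mm. A picture is of the moment at which its call begins. camera_params takes no time and is no camera call.
- bot.finish_job(): hands the job in; it is judged then, once.
The state is a dict: "t": time; "joint_pos": joint angles; "joint_velocities": joint speeds; "joint_torque": joint torques, N m; "ee_pos": TCP position; "orientation": TCP orientation; "ft_force": force on the tool from outside, world axes, zero at the start; "torque": the same for the moment, N m; "grip_width": opening from 0.0 (shut) to 1.0 (fully open); "grasp_force": force on a finger pad.
Only numpy, scipy, OpenCV 4.12 (cv2) and the standard library are available. Lean on these libraries where they do the work, as an engineer would, in place of code of your own. Each camera call takes 0.05 s, during which the arm holds its last target. There are 200 camera calls.

TASK

Take the hooked carrier with the blue inlaid panel out of its wooden stand and hang it on the finishing rail: lift its hook over the yellow-edged anti-jump lip, the panel on the robot's side and the hook's nose behind the lip, and settle it until the hook has dropped fully into the lip's one notch. Then swing the red keeper lever fully shut over the hook and let go of everything, leaving the varnish jar, the sanding block and the brush where they are.

Things in the scene. Friction and masses are not known exactly. Their poses are not given: they have to be found in the camera images.
- carrier: Loose, 0.15-0.3 kg. Inlaid panel 8 thick, 110 wide, 90 high, on a hooked steel strap with an orange grip on top. Origin: mid-width, level with the panel's lower edge, in the mid-plane of the hook's gap; z up, y along the panel's width, x from panel towards hook nose. Panel: x -23 to -15, z 0 to 90. Starts upright in the stand, leaning up to 0.07 rad; hung, it leans up to 0.2 rad.
- hook (a point): Middle of the underside of the hook's bridge, (0, 0, 140) mm in the carrier's frame, same axes; it comes to bear on the lip. The strap is 18 wide in y: stem at carrier x -15 to -9, bridge x -15 to 15 and z 140 to 146, nose x 9 to 15 down to z 116. So the hook is an upside-down U: gap 18 mm wide in x, 24 deep, open downwards.
- grip (a point): Centre of the carrier's orange upright grip, 14 (x) x 20 (y) x 52 high, at (-12, 0, 172) mm in the carrier's frame (z 146 to 198), same axes. Pinch it from above across its 20 mm width (along y).
- stand: Fixed dark wooden block, 60 (x) x 140 (y) x 42 high, origin at the centre of its underside. A slot 10 wide and 30 deep along its y axis (slot floor at height 12), open upwards, holds the panel's lower edge.
- rail: Fixed rail, 400 long along its y, between green end towers (|y| 115 to 200, x -4 to 46, 197 high). Origin: on the bench, in the lip's mid-plane, mid-length; x points away from the robot's side, z up. Lip: upright steel strip, x -3 to 3. Behind it a channel: floor at z 155, low back wall x 37 to 43 up to z 174. The beam under the lip (z 125 to 155) is flush with the lip's front.
- lip_mid (a point): Point on the lip's yellow top edge at mid-length: rail (0, 0, 200) mm. The lip's one notch is 22 mm wide along y (hook: 18) and 12 deep, with a dark floor at rail z 188. Its centre is anywhere from rail y -40 to 40, not measured: find it by eye or by feel, the bridge resting lightly on the lip and moved along it. Bridge underside: z 200 on the lip, 188 fully home.
- keeper (a joint): Angle of the red keeper lever, rad. 0 = fully shut: along the rail, over the hook, 5 mm above a seated bridge. It grows as the lever swings level to the far side (rail +x), to 1.25. Starts at 0.6 to 1.0, stays where left, takes 1 to 2 N at its post. It cannot shut over a hook that is not down in the notch.
- keeper_post (a point): Centre of the top of the keeper's black upright post (14 diameter, 37 high), by which it is pushed; top at rail z 246. The lever turns about a vertical axis at rail x 11, y 130; at angle q the post is at rail x = 11 + 120 sin q, y = 130 - 120 cos q mm. The lever's bar is 10 wide, 195 long from the axis, rail z 199 to 209, and points to rail -y when shut.
- varnish: Bystander: amber jar of varnish, 60 mm diameter, 90 high, origin at the centre of its base. Leave alone.
- sander: Bystander: cork sanding block 60 x 90 x 26, origin at the centre of its underside. Leave alone.
- brush: Bystander: brush lying on the bench. Leave alone.

How it is judged:
On the way, in this order (a step that is already met when the one before it is completed fails the run):
1. the hook is over the lip and fully down in the notch, with the keeper still open (z of hook in the frame of rail between 0.183 and 0.1925 m and x of hook in the frame of rail between -0.012 and 0.012 m and y of hook in the frame of rail between -0.05 and 0.05 m and z of carrier in the frame of rail below 0.06 m and x of grip in the frame of rail below 0 m and angle between the y axis of carrier and the y axis of rail, either way round below 0.2 rad and angle between carrier's own z axis and vertical below 0.3 rad and value of joint keeper above 0.3 rad), for 0.2 s.
2. the keeper is swung shut over the seated hook (z of hook in the frame of rail between 0.183 and 0.1925 m and x of hook in the frame of rail between -0.012 and 0.012 m and y of hook in the frame of rail between -0.05 and 0.05 m and z of carrier in the frame of rail below 0.06 m and x of grip in the frame of rail below 0 m and angle between the y axis of carrier and the y axis of rail, either way round below 0.2 rad and angle between carrier's own z axis and vertical below 0.3 rad and value of joint keeper below 0.06 rad), for 0.2 s.
At the end, for the whole second after the job is handed in: The carrier hangs at rest on the rail: underside of its bridge within 4.5 mm of the notch floor's height, hook astride the lip (within 12 mm), panel and grip on the robot's side of the lip, in line with the rail within 0.2 rad and upright within 0.3 rad; keeper shut within 0.06 rad (all of step 2 and linear speed of carrier below 0.02 m/s and angular speed of carrier below 0.15 rad/s); the robot touches nothing.
It fails at once if the panel is tipped over (angle between carrier's own z axis and vertical above 0.8 rad).
It fails at once if the varnish jar is moved more than 30 mm (distance of varnish from where it was at the start of the episode above 0.03 m).
It fails at once if the sanding block is moved more than 30 mm (distance of sander from where it was at the start of the episode above 0.03 m).
It fails at once if the brush is moved more than 30 mm (distance of brush from where it was at the start of the episode above 0.03 m).
It also fails if it takes over 72 s, if anything falls off the work surface, if the arm or the gripper's body presses on something with over 40 N, if the wrist force passes 120 N, or if a joint passes its speed limit or range.

## Working session

There is one attempt and no reset: what is moved stays moved. The work goes in short steps, Python scripts to look and compute and a shell command to move; the robot and the scene stay as the last step left them, time stands still between calls to the robot, and variables do not carry over. Pictures are saved under pics/ and viewed, at most 10 in all, crops included, and the job is handed in when it is done.

```bash
ls; mkdir -p pics
python3 - <<'E'
from plant import bot
import cv2,json
for n in("side","top"):
    im=bot.get_image(n); cv2.imwrite(f"pics/{n}0.png",im[:,:,::-1])
    print(n,bot.camera_params(n))
print(bot.state(), bot.tip_reach)
E
```

```text
pics
side {'fx': 398.33728173827484, 'fy': 398.33728173827484, 'cx': 322.10225402675394, 'cy': 196.71584714690994, 'cam_to_world': array([[-0.99910479,  0.01954587, -0.03751782,  0.52170042],
       [-0.04212466, -0.54123734,  0.83981406,  0.88584845],
       [-0.00389115,  0.84064267,  0.54157618,  0.71345412],
       [ 0.        ,  0.        ,  0.        ,  1.        ]])}
top {'fx': 420.93494635728115, 'fy': 420.93494635728115, 'cx': 327.5072313130466, 'cy': 197.2866954367351, 'cam_to_world': array([[-0.01367894,  0.98950801, -0.14382904,  0.40250398],
       [-0.99986887, -0.01228921,  0.01054638,  0.01741307],
       [ 0.00866818,  0.14395445,  0.98954635,  0.9983324 ],
       [ 0.        ,  0.        ,  0.        ,  1.        ]])}
{'t': 0.1, 'joint_pos': array([ 1.13059614e+00,  1.31096671e-01,  1.48917802e+00, -6.81177360e-06,
        1.52297663e+00, -8.54021393e-02]), 'joint_velocities': array([ 0.00028639, -0.00195223, -0.00249487, -0.00119083,  0.00084825,
        0.000857  ]), 'joint_torque': array([ 1.04054408e-03, -5.70955610e+01, -5.01937079e+01, -2.37656614e-04,
        8.26445001e-03,  1.12630507e-04]), 'ee_pos': array([0.20822712, 0.56222051, 0.2493385 ]), 'orientation': array([-2.12164874e-04,  1.76469791e-01,  9.84305707e-01, -8.01743865e-04]), 'ft_force': array([-0.0040505 , -0.14848016, -0.28181047]), 'torque': array([-0.0242256 , -0.00621297,  0.00102003]), 'grasp_force': 0.0, 'grip_width': 1.0040278284415836} 0.019
```

View pics/side0.png

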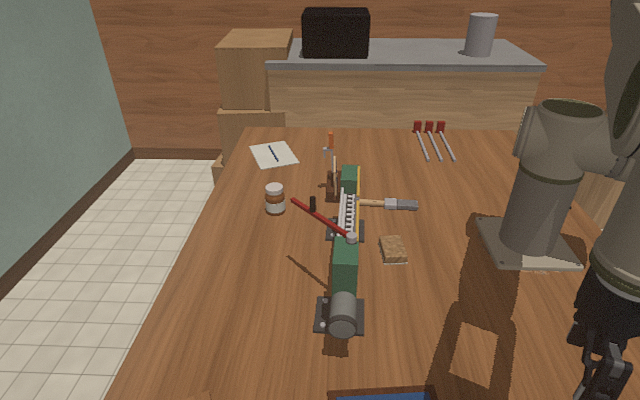

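View pics/top0.png

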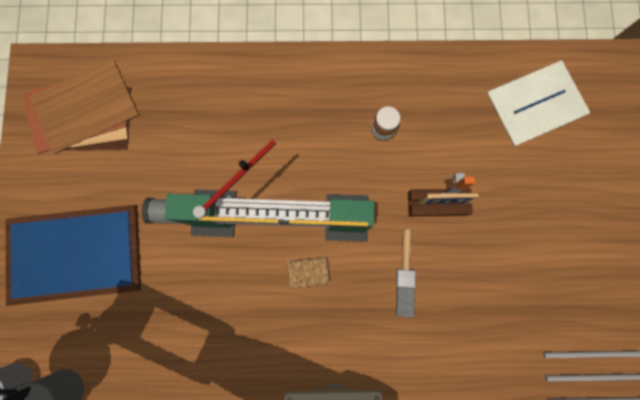

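The side view shows the rail at (345,200) with the lever open at (320,215) and the carrier at (331,150). In the top view the rail lies at cols 165–375, row 213, the grip is at (468,181), and the notch may be the dark spot at (284,222). I'll zoom in next.

Run:
```python
import cv2,numpy as np
s=cv2.imread("pics/side0.png");t=cv2.imread("pics/top0.png")
a=cv2.resize(s[120:250,290:390],None,fx=4,fy=4,interpolation=cv2.INTER_CUBIC)   #400x520
b=cv2.resize(t[165:245,395:490],None,fx=4,fy=4,interpolation=cv2.INTER_CUBIC) #380x320
c=cv2.resize(t[195:240,190:385],None,fx=4,fy=4,interpolation=cv2.INTER_CUBIC) #780x180
o=np.zeros((600,800,3),np.uint8)
o[:520-100,:400]=a[:420];o[:320,410:790]=b;o[420:600,:780]=c
cv2.imwrite("pics/z0.png",o)
```

```text
(no output)
```

View pics/z0.png

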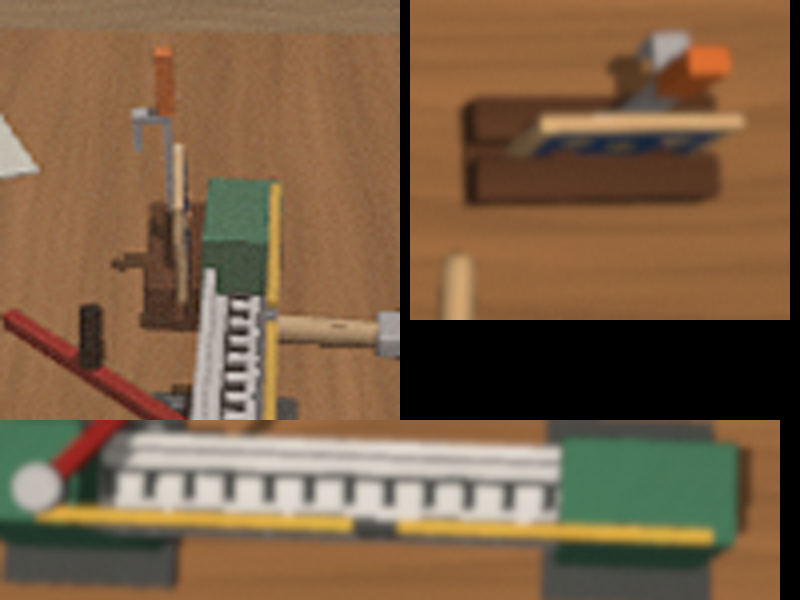

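The zoom shows the nose pointing away from the robot (+x world). The dark notch in the yellow lip is at about top px (283.7,222), the grip top face at (470,180), and the open keeper post at (245,165). Now the positions.

```bash
cat > h.py <<'E'
import numpy as np,cv2
from plant import bot
from scipy.spatial.transform import Rotation as R
def ray(n,u,v):
    p=bot.camera_params(n);M=p["cam_to_world"]
    d=M[:3,:3]@np.array([(u-p["cx"])/p["fx"],-(v-p["cy"])/p["fy"],-1]);return M[:3,3],d
def onz(n,u,v,z):
    o,d=ray(n,u,v);return o+d*(z-o[2])/d[2]
def tri(a,b):
    (o1,d1),(o2,d2)=ray("top",*a),ray("side",*b)
    s=np.linalg.lstsq(np.c_[d1,-d2],o2-o1,rcond=None)[0]
    p,q=o1+d1*s[0],o2+d2*s[1];return (p+q)/2,np.linalg.norm(p-q)
def proj(n,P):
    p=bot.camera_params(n);c=np.linalg.inv(p["cam_to_world"])@np.r_[P,1]
    return np.array([p["cx"]+p["fx"]*c[0]/-c[2],p["cy"]-p["fy"]*c[1]/-c[2]])
def blob(im,lo,hi,box):
    x0,y0,x1,y1=box;m=cv2.inRange(cv2.cvtColor(im[y0:y1,x0:x1],cv2.COLOR_BGR2HSV),lo,hi)
    ys,xs=np.nonzero(m);return xs+x0,ys+y0
E
python3 - <<'E'
from h import *
np.set_printoptions(precision=4,suppress=True)
s=cv2.imread("pics/side0.png");t=cv2.imread("pics/top0.png")
# grip
x,y=blob(t,(3,170,200),(14,255,255),(440,165,490,195));print("top face",len(x),x.mean(),y.mean(),x.min(),x.max(),y.min(),y.max(),onz("top",x.mean(),y.mean(),.21))
x2,y2=blob(s,(3,150,90),(14,255,255),(320,125,340,152));print("side grip",len(x2),x2.min(),x2.max(),y2.min(),y2.max())
tp,bt=y2.min(),y2.max()
for r in (tp,(tp+bt)/2,bt): m=abs(y2-r)<2; print(r,x2[m].mean())
print("tri top",tri((x.mean(),y.mean()),(x2[abs(y2-tp)<2].mean(),tp+.7)))
# lip
x,y=blob(t,(18,130,120),(32,255,255),(195,205,385,240));print("lip",x.min(),x.max())
P=np.array([onz("top",a,b,.2) for a,b in zip(x,y)])
k=np.polyfit(P[:,1],P[:,0],1);print("lip x=k*y+b",k,"yaw",-np.arctan(k[0]),P[:,1].min(),P[:,1].max())
cols=sorted(set(x));g=[c for c in range(x.min(),x.max()) if c not in cols];print("gap",g)
for c in (g[0],g[-1],(g[0]+g[-1])/2): print(onz("top",c,222,.2))
# side notch/lip line
xs,ys=blob(s,(18,130,120),(32,255,255),(340,160,370,245));print("side lip",len(xs))
rows=sorted(set(ys));print([r for r in range(ys.min(),ys.max()) if r not in rows],ys.min(),ys.max())
for c in ((g[0]+g[-1])/2,): 
  p=onz("top",c,222,.2);print("notch in side",proj("side",p))
# tower edges green at z .197 and keeper post
x,y=blob(t,(60,60,40),(90,255,255),(150,185,385,235));print("green",x.min(),x.max(),[onz("top",u,213,.197)[1] for u in (x.min(),x.max())])
x,y=blob(t,(0,0,0),(180,255,40),(235,155,255,175));print("post",len(x),x.mean(),y.mean(),onz("top",x.mean(),y.mean(),.24))
x,y=blob(s,(0,0,0),(180,255,60),(305,190,318,215));print("post side",len(x),x.mean(),y.min(),y.max())
E
```

```text
top face 51 469.4313725490196 179.54901960784315 465 474 177 182 [ 0.548  -0.2625  0.21  ]
side grip 80 328 333 131 148
131 330.0
139.5 330.77777777777777
148 331.5
tri top (array([ 0.5474, -0.2611,  0.2141]), np.float64(0.0003066073790562616))
lip 199 367
lip x=k*y+b [0.0477 0.4696] yaw -0.04761980342306256 -0.06550317790538371 0.25328058955032673
gap [278, 279, 280, 281, 282, 283, 284, 285, 286, 287, 288]
[0.4723 0.1035 0.2   ]
[0.4721 0.0846 0.2   ]
[0.4722 0.0941 0.2   ]
side lip 187
[197, 198, 199] 166 240
notch in side [358.0048 198.4299]
green 165 373 [np.float64(0.3191764923184703), np.float64(-0.07783663808667249)]
post 39 243.97435897435898 165.23076923076923 [0.5742 0.162  0.24  ]
post side 73 312.0 197 211
```

Measurements agree with the given sizes: rail length 0.397 m, notch gap 20.7 mm and post radius 0.120 m. I get the notch at (0.474, 0.094), rail yaw −0.048, grip top at (0.548, −0.262, 0.21) and keeper angle about 0.8. Moving above the grip.

```bash
python3 -m inch '[[[0,0,-0.335,0,0,-0.0283],[0,0,-0.335,0,0,-0.0283],[-0.189,-0.458,0,0,0,0],[-0.189,-0.458,0,0,0,0],[-0.189,-0.458,0,0,0,0],[-0.189,-0.458,0,0,0,0],[-0.189,-0.458,0,0,0,0],[-0.189,-0.458,0,0,0,0],[-0.189,-0.458,0,0,0,0],[-0.189,-0.458,0,0,0,0],[-0.189,-0.458,0,0,0,0],[-0.189,-0.458,0,0,0,0],[-0.189,-0.458,0,0,0,0],[-0.189,-0.458,0,0,0,0],[-0.189,-0.458,0,0,0,0],[-0.189,-0.458,0,0,0,0],[-0.189,-0.458,0,0,0,0],[0,0,0,0,0,0],[0,0,0,0,0,0]]]' 0.2
python3 - <<'E'
from h import *
st=bot.state();print(R.from_quat(np.roll(st["orientation"],-1)).as_matrix().round(3))
a=bot.get_image("side");b=bot.get_image("top")
cv2.imwrite("pics/s1.png",a[:,:,::-1]);cv2.imwrite("pics/t1.png",b[:,:,::-1])
z=lambda i,y0,y1,x0,x1,f:cv2.resize(i[y0:y1,x0:x1,::-1],None,fx=f,fy=f,interpolation=cv2.INTER_CUBIC)
cv2.imwrite("pics/z1.png",np.hstack([z(a,80,180,280,380,4),z(b,140,240,400,500,4)]))
E
```

```text
t: 2.48
ee_pos: [0.549, -0.2614, 0.3298]
orientation: [-0.001, -0.0, 1.0, 0.001]
ft_force: [-0.6, 0.2, -0.2]
grip_width: 0.6
grasp_force: 0.0
[[-1.    -0.    -0.001]
 [-0.     1.     0.001]
 [ 0.001  0.001 -1.   ]]
```

View pics/z1.png

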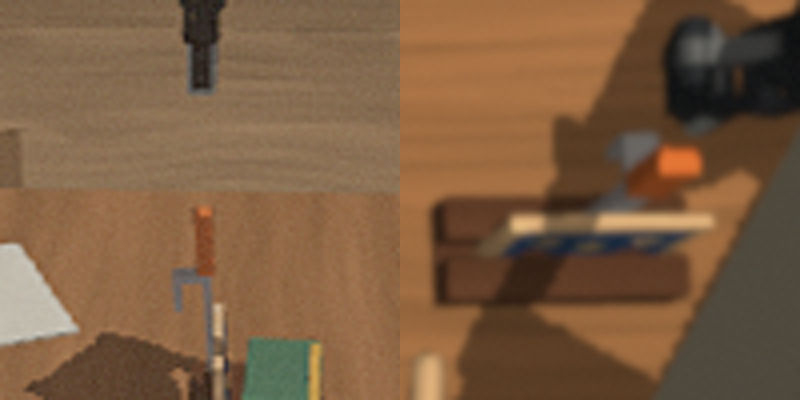

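The gripper stands straight above the grip: in the crop, fingers at col 202 and grip at col 204. Descend and close.

```bash
python3 -m inch '[[[0,0,0.2875,0,0,0],[0,0,0.2875,0,0,0],[0,0,0.2875,0,0,0],[0,0,0.2875,0,0,0],[0,0,0,0,0,0],[0,0,0,0,0,0]]]' && python3 -m inch '[[[0,0,0,0,0,0],[0,0,0,0,0,0],[0,0,0,0,0,0],[0,0,0,0,0,0],[0,0,0,0,0,0],[0,0,0,0,0,0]]]' -0.7 50
```

```text
t: 3.32
ee_pos: [0.5501, -0.2612, 0.195]
orientation: [0.001, -0.001, 1.0, -0.001]
ft_force: [-0.6, 0.4, 0.7]
grip_width: 0.596
grasp_force: 0.0
t: 4.08
ee_pos: [0.5502, -0.2622, 0.1946]
orientation: [0.001, -0.0, 1.0, -0.001]
ft_force: [0.8, -0.4, 6.4]
grip_width: 0.228
grasp_force: 49.4
```

Gripped at 19.4 mm opening. Lift.

```bash
python3 -m inch '[[[0,0,-0.1,0,0,0],[0,0,-0.1,0,0,0],[0,0,-0.1,0,0,0],[0,0,-0.1,0,0,0],[0,0,-0.2,0,0,0],[0,0,-0.2,0,0,0],[0,0,-0.2,0,0,0],[0,0,0,0,0,0],[0,0,0,0,0,0]]]'
python3 - <<'E'
from h import *
np.set_printoptions(precision=4,suppress=True)
st=bot.state();print(st["ee_pos"],st["ft_force"])
a=bot.get_image("side");b=bot.get_image("top")
z=lambda i,y0,y1,x0,x1,f:cv2.resize(i[y0:y1,x0:x1,::-1],None,fx=f,fy=f,interpolation=cv2.INTER_CUBIC)
cv2.imwrite("pics/s2.png",a[:,:,::-1]);cv2.imwrite("pics/t2.png",b[:,:,::-1])
cv2.imwrite("pics/z2.png",np.hstack([z(a,60,160,280,380,4),z(b,140,240,400,500,4)]))
E
```

```text
t: 5.2
ee_pos: [0.549, -0.2614, 0.3117]
orientation: [-0.001, -0.0, 1.0, 0.0]
ft_force: [-0.8, -0.0, -3.0]
grip_width: 0.227
grasp_force: 49.1
[ 0.549  -0.2614  0.3117] [-0.8056 -0.0185 -2.9595]
```

View pics/z2.png

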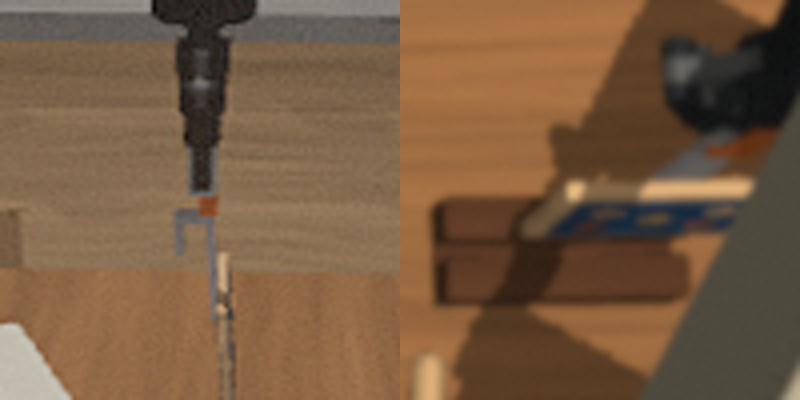

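The carrier is lifted cleanly and hangs near vertical. In the crop the nose is at col 181 and the stem runs col 212→217. Next I'll compute the gap centre, lean and yaw.

Run:
```python
from h import *
np.set_printoptions(precision=4,suppress=True)
def ony(u,v,y):
    o,d=ray("side",u,v);return o+d*(y-o[1])/d[1]
c=lambda a,b:(280+(a+.5)/4-.5,60+(b+.5)/4-.5)
for nm,p in dict(nose=(181,240),stem=(212,240),stemlow=(217,300),bridgeL=(177,216),bridgeR=(214,216),gripb=(208,206)).items(): print(nm,ony(*c(*p),-.253))
t=lambda a,b:(400+(a+.5)/4-.5,140+(b+.5)/4-.5)
# panel top edge z=.012+.117+.09
p,q=onz("top",*t(572,190),.219),onz("top",*t(745,188),.219);print(p,q,"yaw",np.arctan2(q[0]-p[0],p[1]-q[1]))
# refine by pixels: panel edge (light wood) fit
b=cv2.imread("pics/t2.png");xs,ys=blob(b,(8,40,150),(25,140,255),(545,180,588,192)) if 0 else blob(b,(8,40,170),(25,150,255),(540,180,588,192))
print(len(xs))
```

```text
nose [ 0.5631 -0.253   0.2567]
stem [ 0.5397 -0.253   0.257 ]
stemlow [ 0.5353 -0.253   0.2081]
bridgeL [ 0.5661 -0.253   0.2757]
bridgeR [ 0.5384 -0.253   0.2761]
gripb [ 0.5429 -0.253   0.2839]
[ 0.5301 -0.3969  0.219 ] [ 0.5301 -0.479   0.219 ] yaw -0.000544800334667982
117
```

```bash
python3 -m inch '[[[0,0,0,0,-0.0103,0],[0,0,0,0,0,0.0076],[0.2965,0,-0.0193,0,0,0],[0.2965,0,-0.0193,0,0,0],[0.2965,0,-0.0193,0,0,0],[0.2965,0,-0.0193,0,0,0],[0,0.15,0,0,0,0],[0,0.3635,0,0,0,0],[0,0.3635,0,0,0,0],[0,0.3635,0,0,0,0],[0,0.3635,0,0,0,0],[0,0.3635,0,0,0,0],[0,0.3635,0,0,0,0],[0,0.3635,0,0,0,0],[0,0.2135,0,0,0,0],[0,0,0,0,0,0],[0,0,0,0,0,0],[0,0,0,0,0,0]]]'
python3 - <<'E'
from h import *
np.set_printoptions(precision=4,suppress=True)
st=bot.state();print(st["ee_pos"],st["ft_force"])
a=bot.get_image("side");b=bot.get_image("top")
z=lambda i,y0,y1,x0,x1,f:cv2.resize(i[y0:y1,x0:x1,::-1],None,fx=f,fy=f,interpolation=cv2.INTER_CUBIC)
cv2.imwrite("pics/s3.png",a[:,:,::-1]);cv2.imwrite("pics/t3.png",b[:,:,::-1])
cv2.imwrite("pics/z3.png",np.hstack([z(a,100,240,310,410,4),z(b,160,300,240,340,4)]))
E
```

```text
t: 7.55
ee_pos: [0.4232, 0.0931, 0.3136]
orientation: [0.032, 0.024, 0.999, 0.001]
ft_force: [0.3, -0.2, -1.7]
grip_width: 0.226
grasp_force: 49.7
[0.4232 0.0931 0.3136] [ 0.26   -0.1751 -1.6825]
```

View pics/z3.png

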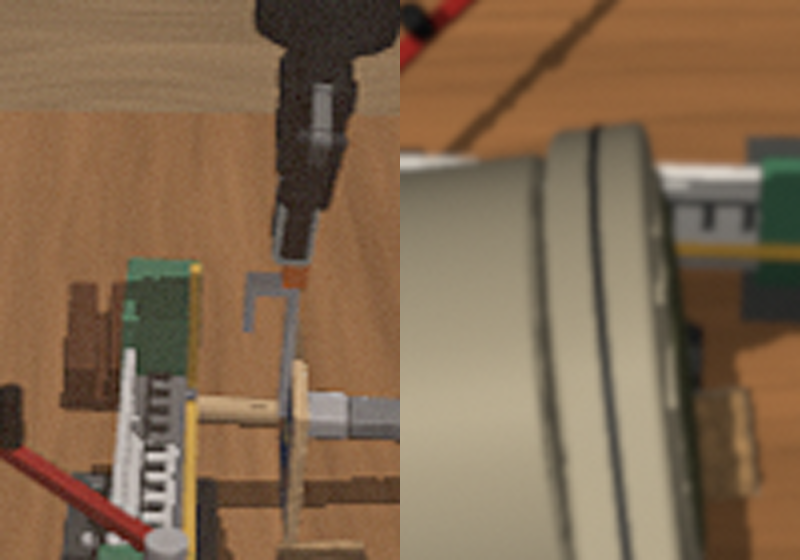

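The top view is blocked by the arm. In the side crop the hook stands in front of the lip, nose at (248,315), stem at (293,315), and lip at col 195. Compute the offsets.

Run:
```python
from h import *
np.set_printoptions(precision=4,suppress=True)
def ony(u,v,y):
    o,d=ray("side",u,v);return o+d*(y-o[1])/d[1]
a=cv2.imread("pics/s3.png")
c=lambda a,b:(310+(a+.5)/4-.5,100+(b+.5)/4-.5)
for nm,p in dict(nose=(248,315),stem=(294,315),stemlow=(289,360),bridgeL=(245,275),bridgeR=(300,275),noseend=(248,331),gripb=(295,275),pantop=(300,362),panlow=(294,500)).items(): print(nm,c(*p),ony(*c(*p),.103 if 'pan' not in nm else .149))
xs,ys=blob(a,(18,130,120),(32,255,255),(350,180,365,215))
for r in range(190,208,1):
    m=ys==r
    if m.any(): print(r,xs[m].mean(),onz("side",xs[m].mean(),r,.2))
np.set_printoptions(linewidth=200)
g=cv2.cvtColor(a,cv2.COLOR_BGR2GRAY);print(g[166:184,366:390])
```

```text
nose (371.625, 178.375) [0.4445 0.103  0.2605]
stem (383.125, 178.375) [0.4187 0.103  0.261 ]
stemlow (381.875, 189.625) [0.4192 0.103  0.2312]
bridgeL (370.875, 168.375) [0.4478 0.103  0.2861]
bridgeR (384.625, 168.375) [0.4174 0.103  0.2867]
noseend (371.625, 182.375) [0.4438 0.103  0.25  ]
gripb (383.375, 168.375) [0.4202 0.103  0.2867]
pantop (384.625, 190.125) [0.4192 0.149  0.2584]
panlow (383.125, 224.625) [0.4151 0.149  0.1655]
190 358.0 [0.4709 0.0562 0.2   ]
191 358.0 [0.4711 0.0608 0.2   ]
193 358.0 [0.4714 0.07   0.2   ]
194 358.0 [0.4715 0.0745 0.2   ]
195 357.5 [0.4729 0.079  0.2   ]
196 357.5 [0.473  0.0834 0.2   ]
200 357.5 [0.4736 0.1009 0.2   ]
201 357.5 [0.4737 0.1051 0.2   ]
202 357.5 [0.4739 0.1094 0.2   ]
203 358.0 [0.4728 0.1136 0.2   ]
204 358.0 [0.473  0.1177 0.2   ]
205 357.5 [0.4743 0.1219 0.2   ]
206 357.5 [0.4744 0.126  0.2   ]
207 357.5 [0.4745 0.1301 0.2   ]
[[114 120 122 119 122 118 118 123 119 115 118 112 112 111 101  86  98  99  98  97 100 102 122 120]
 [119 114 121 115 121 119 113 117 113 117 118 115 113 113  94  79  85  85  88  90  82 104 114 116]

[... 884 characters left out ...]
2 116]
 [112 113 113 120 113 104 102 108 116 117 119 116 119 113 110 106 101 104 116 103 106 106 113 115]
 [111 116 115 119 109  93 102 112 117 118 119 117 117 114 107  98  99 109 110 110 110 111 111 115]
 [114 116 113 116 108 100 101 110 116 122 115 121 114 118 101  96 102 110 111 108 107 108 111 115]
 [114 113 115 115 117 100 101 111 116 115 120 115 120 116 106  92 105 103 109 100 107 105 108 111]
 [112 112 115 113 115 100 103 106 121 119 119 118 116 114 105  97 109 114 106 107 104 109 109 109]
 [111 110 111 118 112  94 106 107 115 116 117 117 117 117 108  98 111 114 103 106 109 111 110 113]
 [110 112 116 114 116 120 113 113 113 117 117 117 119 118 103  96 117 111  98 102 107 103 110 111]]
```

```bash
python3 -m inch '[[[-0.115,0.0077,0,0,0,0],[-0.115,0.0077,0,0,0,0],[-0.115,0.0077,0,0,0,0],[0.0067,0,0.104,0,0,0],[0.0067,0,0.104,0,0,0],[0,0,0,0,0,0],[0,0,0,0,0,0],[0,0,0,0,0,0]]]'
python3 - <<'E'
from h import *
np.set_printoptions(precision=4,suppress=True)
st=bot.state();print(st["ee_pos"],st["ft_force"])
a=bot.get_image("side")
cv2.imwrite("pics/s4.png",a[:,:,::-1])
cv2.imwrite("pics/z4.png",cv2.resize(a[140:225,325:405,::-1],None,fx=7,fy=7,interpolation=cv2.INTER_CUBIC))
E
```

```text
t: 8.65
ee_pos: [0.4647, 0.0947, 0.2921]
orientation: [0.033, 0.023, 0.999, 0.001]
ft_force: [-0.1, -0.1, -2.5]
grip_width: 0.224
grasp_force: 49.7
[0.4647 0.0947 0.2921] [-0.1115 -0.0592 -2.4621]
```

View pics/z4.png

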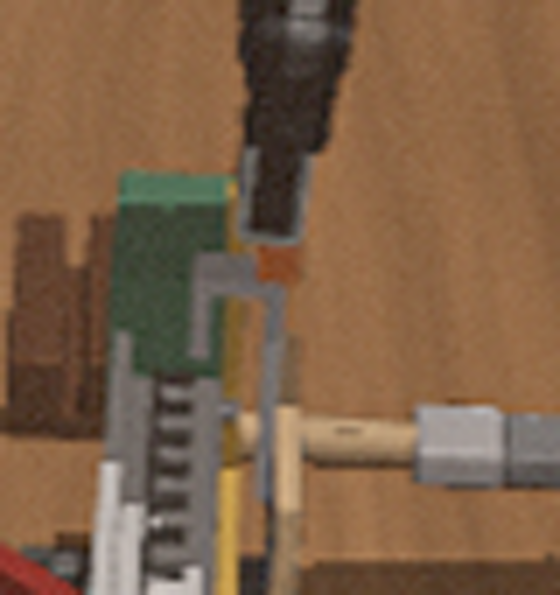

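The nose spans crop cols 193–213 and the stem 265–284, so the gap centre is at col 239, straddling the lip at col 229.

Run:
```python
from h import *
np.set_printoptions(precision=4,suppress=True)
def ony(u,v,y):
    o,d=ray("side",u,v);return o+d*(y-o[1])/d[1]
c=lambda a,b:(325+(a+.5)/7-.5,140+(b+.5)/7-.5)
for nm,p in dict(nose=(203,330),stem=(274.5,330),gapmid=(239,297),noseend=(203,358),stemlow=(266,490),stemhi=(276,300),lip=(228,480)).items():
    print(nm,ony(*c(*p),.1037))
print(onz("side",*c(228,480),.2),onz("side",*c(229,409),.19))
```

```text
nose [0.4843 0.1037 0.238 ]
stem [0.461  0.1037 0.2385]
gapmid [0.4732 0.1037 0.2508]
noseend [0.4839 0.1037 0.2272]
stemlow [0.4606 0.1037 0.175 ]
stemhi [0.4611 0.1037 0.2499]
lip [0.4736 0.1037 0.1788]
[0.4755 0.1348 0.2   ] [0.4729 0.0768 0.19  ]
```

```bash
python3 -m inch '[[[-0.003,0,0.1,0,0,0],[0.004,0,0.1,0,0,0],[0.006,0,0.1,0,0,0],[0.004,0,0.06,0,0,0],[0,0,0,0,0,0],[0,0,0,0,0,0]]]'; python3 -m inch '[[[0.001,0,0.015,0,0,0],[0.001,0,0.015,0,0,0],[0.001,0,0.015,0,0,0],[0.001,0,0.015,0,0,0],[0,0,0,0,0,0]]]'
```

```text
t: 9.45
ee_pos: [0.4663, 0.0948, 0.2487]
orientation: [0.033, 0.023, 0.999, 0.001]
ft_force: [0.8, -0.5, -2.0]
grip_width: 0.223
grasp_force: 49.8
t: 10.07
ee_pos: [0.4659, 0.0947, 0.2408]
orientation: [0.032, 0.023, 0.999, 0.001]
ft_force: [0.6, 0.3, -2.0]
grip_width: 0.228
grasp_force: 49.8
```

```bash
python3 -m inch '[[[0.001,0,0.01,0,0,0],[0.001,0,0.01,0,0,0],[0.001,0,0.01,0,0,0],[0.001,0,0.01,0,0,0],[0,0,0,0,0,0]]]'; python3 -m inch '[[[0.001,0,0.01,0,0,0],[0.001,0,0.01,0,0,0],[0.001,0,0.01,0,0,0],[0,0,0,0,0,0]]]'
```

```text
t: 10.7
ee_pos: [0.4658, 0.0948, 0.2361]
orientation: [0.032, 0.023, 0.999, 0.001]
ft_force: [-0.7, -0.6, -2.2]
grip_width: 0.22
grasp_force: 49.8
t: 11.2
ee_pos: [0.4657, 0.0948, 0.2325]
orientation: [0.032, 0.023, 0.999, 0.001]
ft_force: [0.1, -1.0, -1.9]
grip_width: 0.226
grasp_force: 49.8
```

Still free at an estimated bridge height of 0.191, so it is entering the notch. Continue to contact.

```bash
python3 -m inch '[[[0.0005,0,0.01,0,0,0],[0.0005,0,0.01,0,0,0],[0,0,0,0,0,0]]]'; python3 -m inch '[[[0.0005,0,0.01,0,0,0],[0.0005,0,0.01,0,0,0],[0,0,0,0,0,0]]]';python3 -m inch '[[[0.0005,0,0.01,0,0,0],[0,0,0,0,0,0]]]'
python3 - <<'E'
from h import *
a=bot.get_image("side")
cv2.imwrite("pics/s5.png",a[:,:,::-1])
cv2.imwrite("pics/z5.png",cv2.resize(a[150:235,325:405,::-1],None,fx=7,fy=7,interpolation=cv2.INTER_CUBIC))
E
```

```text
t: 11.58
ee_pos: [0.4659, 0.0948, 0.2313]
orientation: [0.033, 0.023, 0.999, 0.001]
ft_force: [-3.9, -0.6, 5.3]
grip_width: 0.226
grasp_force: 51.0
t: 11.95
ee_pos: [0.4661, 0.0949, 0.2312]
orientation: [0.033, 0.023, 0.999, 0.001]
ft_force: [-13.5, -1.4, 20.3]
grip_width: 0.22
grasp_force: 53.2
t: 12.2
ee_pos: [0.4663, 0.0948, 0.2312]
orientation: [0.034, 0.023, 0.999, 0.001]
ft_force: [-17.7, -3.0, 28.4]
grip_width: 0.227
grasp_force: 54.1
```

View pics/z5.png

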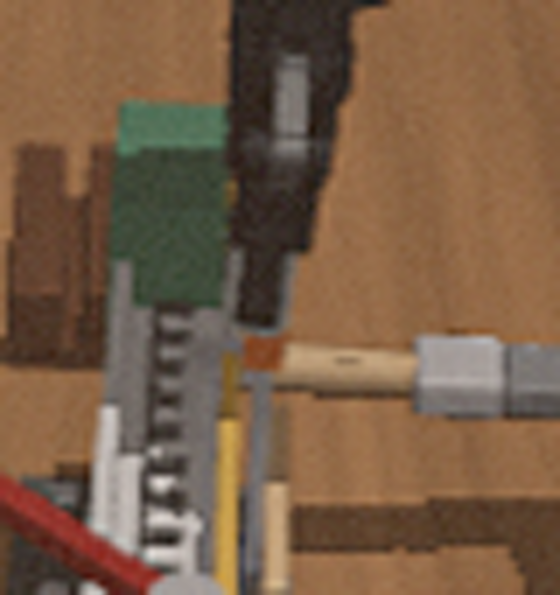

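Contact came at TCP z 0.2312, which puts the bridge at 0.2312−0.0426 = 0.1886 m against the notch floor at 0.188. The picture shows the strap down at the lip at crop (255,380). It is seated, so relax the press and release.

```bash
python3 -m inch '[[[0,0,-0.02,0,0,0],[0,0,-0.018,0,0,0],[0,0,0,0,0,0],[0,0,0,0,0,0]]]'; python3 -m inch '[[[0,0,0,0,0,0],[0,0,0,0,0,0],[0,0,0,0,0,0],[0,0,0,0,0,0],[0,0,0,0,0,0]]]' 0.2
```

```text
t: 12.75
ee_pos: [0.4657, 0.0948, 0.2313]
orientation: [0.032, 0.023, 0.999, 0.001]
ft_force: [-0.8, -0.5, 3.1]
grip_width: 0.224
grasp_force: 50.6
t: 13.38
ee_pos: [0.4655, 0.0948, 0.2311]
orientation: [0.032, 0.023, 0.999, 0.001]
ft_force: [-0.6, -0.3, 0.5]
grip_width: 0.596
grasp_force: 0.0
```

```bash
python3 -m inch '[[[0,0,-0.3,0,0,0],[0,0,-0.35,0,0,0],[0,0,-0.35,0,0,0],[0,0,0,0,0.0103,0],[-0.26,0.124,0,0,0,0],[-0.26,0.124,0,0,0,0],[-0.26,0.124,0,0,0,0],[-0.26,0.124,0,0,0,0],[-0.26,0.124,0,0,0,0],[0,0,0,0,0,0],[0,0,0,0,0,0],[0,0,0,0,0,0]]]' -1
python3 - <<'E'
from h import *
np.set_printoptions(precision=4,suppress=True)
a=bot.get_image("side");b=bot.get_image("top")
cv2.imwrite("pics/s6.png",a[:,:,::-1]);cv2.imwrite("pics/t6.png",b[:,:,::-1])
z=lambda i,y0,y1,x0,x1,f:cv2.resize(i[y0:y1,x0:x1,::-1],None,fx=f,fy=f,interpolation=cv2.INTER_CUBIC)
cv2.imwrite("pics/z6.png",np.hstack([z(a,120,240,280,380,4),z(b,130,250,210,310,4)]))
E
```

```text
t: 14.88
ee_pos: [0.6166, 0.1615, 0.3519]
orientation: [0.0, 0.024, 1.0, 0.002]
ft_force: [-0.3, 0.8, 0.5]
grip_width: -0.001
grasp_force: 0.0
```

View pics/z6.png

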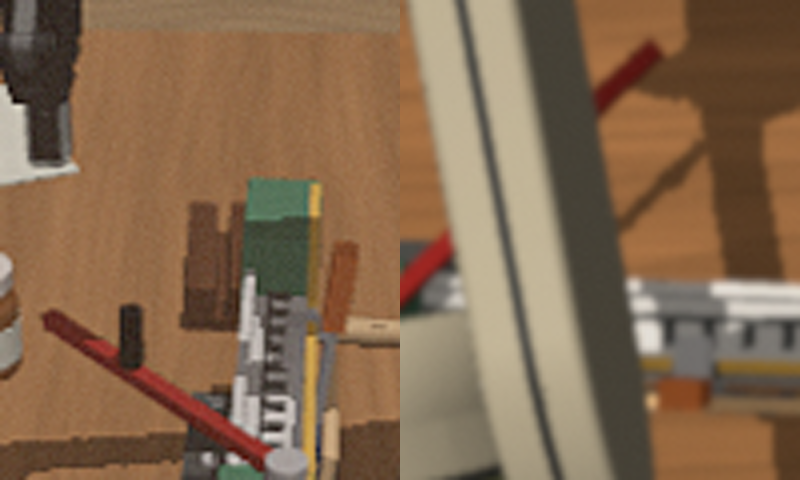

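The carrier hangs on the lip, grip leaning slightly to the robot's side. The post top is at crop (130,306) and the closed fingers are beyond it. I'll check the post position and the bridge height.

Run:
```python
from h import *
np.set_printoptions(precision=4,suppress=True)
c=lambda a,b:(280+(a+.5)/4-.5,120+(b+.5)/4-.5)
O=np.array([.4752,.1207]);cs,sn=np.cos(-.0476),np.sin(-.0476)
rail=lambda P:np.array([[cs,sn],[-sn,cs]])@(np.array(P)[:2]-O)
P=onz("side",*c(130,308),.246);print(P,rail(P))
r=rail(P)-[.011,.13];print("r",np.hypot(*r),"q",np.arctan2(r[0],-r[1]))
print("tcp",rail(bot.state()["ee_pos"]))
# expected image of seated bridge-top/grip positions, rail z: bridge top front end
for z in (.194,.206): 
    Q=np.array([cs*0-sn*(-.0179),0,0]); w=O+np.array([[cs,-sn],[sn,cs]])@np.array([0.,-.018]); p=proj("side",[w[0],w[1],z]); print(z,(p-[280,120])*4)
```

```text
[0.5757 0.1614 0.246 ] [0.0985 0.0454]
r 0.12166614430980337 q 0.8022199220436802
tcp [0.1394 0.0476]
0.194 [308.3664 330.227 ]
0.206 [309.2637 313.1206]
```

Post at rail (98,45), q≈0.80. Go down beside it, then push along the arc.

```bash
python3 -m inch '[[[0,0,0.32,0,0,0],[0,0,0.32,0,0,0],[0,0,0.32,0,0,0],[0,0,0,0,0,0],[0.09,0,0,0,0,0],[0.09,0,0,0,0,0],[0,0,0,0,0,0]]]'; python3 -m inch '[[[0.073,-0.068,0,0,0,0],[0.079,-0.06,0,0,0,0],[0.086,-0.053,0,0,0,0],[0.09,-0.043,0,0,0,0],[0.093,-0.034,0,0,0,0],[0,0,0,0,0,0]]]'
```

```text
t: 15.85
ee_pos: [0.5955, 0.1635, 0.2381]
orientation: [0.001, 0.023, 1.0, 0.002]
ft_force: [0.1, 0.6, 0.2]
grip_width: -0.002
grasp_force: 0.0
t: 16.6
ee_pos: [0.5425, 0.1348, 0.2357]
orientation: [-0.001, 0.023, 1.0, 0.002]
ft_force: [-0.1, -0.1, 0.3]
grip_width: 0.001
grasp_force: 0.0
```

```bash
cat >> h.py <<'E'
def keeper(n):
    im=bot.get_image(n);cv2.imwrite(f"pics/k{bot.state()['t']:.1f}{n}.png",im[:,:,::-1])
    h=cv2.cvtColor(im,cv2.COLOR_RGB2HSV);m=((h[...,0]<5)|(h[...,0]>174))&(h[...,1]>150)&(h[...,2]>50)
    m[:185]=0;m[300:]=0;m[:,:280]=0;m[:,375:]=0
    ys,xs=np.nonzero(m);P=np.array([onz(n,a,b,.206) for a,b in zip(xs,ys)])
    d=P[:,:2]-[.4926,.2501];a=np.arctan2(d[:,0],-d[:,1])+.0476-.0952
    f=np.hypot(*d.T)>.06;return len(xs),np.median(a[f]),np.hypot(*d.T).max()
E
python3 - <<'E'
from h import *
print(keeper("side"))
im=cv2.imread("pics/s6.png");h=cv2.cvtColor(im,cv2.COLOR_BGR2HSV)
E
```

```text
(124, np.float64(0.2011074888450936), np.float64(0.12206125872407969))
```

q is about 0.30 as planned (after fixing the yaw sign in my formula), so the post is following. Finish the swing, gently at the end.

```bash
sed -i 's/+.0476-.0952/+.0476/' h.py; python3 -m inch '[[[0.0975,-0.025,0,0,0,0],[0.098,-0.015,0,0,0,0],[0.05,-0.003,0,0,0,0],[0.04,0,0,0,0,0],[0.02,0,0,0,0,0],[0,0,0,0,0,0]]]'; python3 -c "
from h import *
print(keeper('side'))"
```

```text
t: 17.4
ee_pos: [0.5066, 0.1314, 0.2358]
orientation: [-0.0, 0.023, 1.0, 0.002]
ft_force: [0.2, -0.4, 0.0]
grip_width: -0.0
grasp_force: 0.0
(113, np.float64(0.0016177753666728675), np.float64(0.19811150274874434))
```

```bash
python3 -m inch '[[[0.015,0,0,0,0,0],[0.015,0,0,0,0,0],[0,0,0,0,0,0]]]'; python3 -m inch '[[[0.015,0,0,0,0,0],[0.015,0,0,0,0,0],[0,0,0,0,0,0]]]'
```

```text
t: 17.82
ee_pos: [0.5047, 0.1313, 0.236]
orientation: [0.002, 0.024, 1.0, 0.002]
ft_force: [10.3, 0.1, -4.6]
grip_width: 0.001
grasp_force: 5.2
t: 18.2
ee_pos: [0.5043, 0.1314, 0.2363]
orientation: [0.006, 0.024, 1.0, 0.002]
ft_force: [29.8, 1.7, -16.0]
grip_width: 0.003
grasp_force: 14.8
```

It's against the hard stop. Back off, raise and look.

```bash
python3 -m inch '[[[-0.1,0,0,0,0,0],[-0.15,0,0,0,0,0],[-0.15,0,0,0,0,0],[-0.2,0,-0.3,0,0,0],[-0.2,0,-0.4,0,0,0],[-0.2,0,-0.4,0,0,0],[0,0,0,0,0,0],[0,0,0,0,0,0]]]'; python3 -c "
from h import *
print(keeper('side'),bot.state()['t'])
a=bot.get_image('side')
cv2.imwrite('pics/z7.png',cv2.resize(a[150:250,310:390,::-1],None,fx=6,fy=6,interpolation=cv2.INTER_CUBIC))"
```

```text
t: 19.2
ee_pos: [0.6193, 0.1255, 0.367]
orientation: [-0.001, 0.023, 1.0, 0.001]
ft_force: [-0.7, -0.2, -0.5]
grip_width: 0.003
grasp_force: 0.0
(102, np.float64(-0.007433831276175137), np.float64(0.19811150274874434)) 19.25
```

View pics/z7.png

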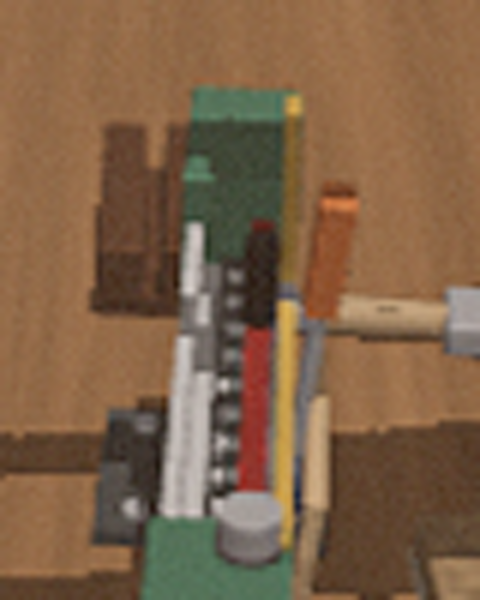

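The keeper is shut: the bar lies along the rail with its post at crop (262,270), over the hook. The carrier hangs on the lip with grip and panel on the robot's side, and the gripper is clear. Handing in.

```bash
python3 -c "
from plant import bot
print(bot.finish_job())"
```

```text
the job is handed in; nothing more can be done
None
```

The carrier is seated in the notch with the keeper shut over it and the robot clear of everything; I handed the job in at about 19 s, but no verdict came back.

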